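# Swap the worn-out soap in the wash-bench rack

### The arm

A 6-joint arm with a two-finger parallel gripper is mounted at the origin on the work surface. World frame = base frame: x ahead of the robot, y to its left, z up, the work surface at z = 0. Lengths are in m, angles in degrees, forces in N, time in s.
With the tool pointing down it reaches from about 0.4 to 0.825 m from the base axis. Payload 7 kg.
Tool frame: the origin (TCP) lies midway between the tips of the shut fingers; the grasp point (between the pads) lies 19 mm behind it (r.grip_depth is the distance from the TCP to the grasp point, in m); z points along the fingers, y is the line along which they close (so a half turn about z gives the same grasp; the last joint's range is limited). The gripper opens to 88 mm and grips with 3 to 60 N. Pads are 19 mm wide; open, the fingers measure 130 mm over their backs; the gripper's body (78 mm by 193 mm) begins 47 mm behind the grasp point.
Start: joints at [85.606, 20.546, 0.682, 0, -70.136, -16.507], TCP at [0.241, 0.631, 0.227] pointing down, gripper open.
Joint ranges: [-176.03, 176.03], [-82.01, 121.73], [-58.28, 71.71], [-173.87, 95.51], [-174.79, -0.11], [-173.66, 173.66]. Speed limits (degrees/s): [136.94, 136.94, 172.46, 180, 180, 180].

### API

Orientations are given as [roll, pitch, yaw] about the fixed x, y, z axes, in that order (R = Rz(yaw) Ry(pitch) Rx(roll)).
In Python, from plant import r, capture, close_job, search_frame, outline_of gives the robot as it stands.
- The arm moves only by the shell command python3 -m creep 'ROWS' [FORCE]. ROWS is JSON, a list of rows, each a list of 7 numbers: the finger opening in mm, from 0 to 87.6, then the shift along the world's x, y, z in units of 25 mm (1.0 is 25 mm), then the turn, a rotation vector about the world's x, y, z in degrees. In form: [[hand, x, y, z, ax, ay, az], ...]. A call has 1 to 8 rows; each row shifts and turns the commanded pose from where the row before left it; what a row does not reach is not made up. A row lasts 1/12 s, in which the tool goes at most 41.7 mm and 7.16 degrees, less where a joint would pass 70% of its speed; a pose out of reach is approached as far as the arm can. A call is refused whole if a number of a shift passes 1 or a number of a turn 7.16, either way. A call with a gripper value outside its range is refused whole. The fingers move at their own pace and stop on an object; FORCE is the grip in N (left out, the last holds). Time passes only in rows, so rows that do not move let the fingers close. It gives the time, the measured TCP pose, the force, the opening and the grip force at its end, in the units of the state.
- r.get_state(): the state, without advancing time (a new reading comes with each control period).
- capture(name): name is "side" or "top" or "wrist"; returns a dict with "frame" (384x512x3 uint8, red, green, blue), "K" (3x3 intrinsics, pixels), "origin" and "rotation" of the camera in the world. Camera axes: x right, y down, z forward; pixel columns grow to the right and rows downward; lengths in m; the calibration is good to about 2 mm. A picture is of the moment at which its call begins. There is no depth.
- close_job(): hands the job in; it is judged then, once.
Trained networks look in a picture, given as the dict that the camera call returned (one of the last four; its "shot" number tells which), for a name from the list of things; names that differ only in an ending like _2 or _b are one class to them, and where a whole thing is asked for, a point or a joint stands for the part that bears it (a point fixed in the world has none). Each returns a list of dicts, best first, with "conf" (0 to 1); they miss things now and then, are a little off and sometimes report something else, mostly with a low value. They report only what shows in the picture. A call takes as long as a camera call. They do not tell look-alikes from the thing itself.
- search_frame(picture, target): "bbox" ([left, top, right, bottom] in pixels, round what is visible of it).
- outline_of(picture, target): "region" (384x512 bool, what is visible of it) and "bbox" ([left, top, right, bottom] in pixels, round what is visible of it).
The state is a dict: "time_s": time; "joints": joint angles; "qd": joint speeds; "joint_torque": joint torques, N m; "tcp_pos": TCP position; "eef_rot": TCP orientation; "contact_force": force on the tool from outside, world axes, zero at the start; "moment": the same for the moment, N m; "gripper_width": finger opening in m; "gripper_force": force on a finger pad.
Only numpy, scipy, OpenCV 4.12 (cv2) and the standard library are available. Lean on these libraries where they do the work, as an engineer would, in place of code of your own. Each camera call takes 0.05 s, during which the arm holds its last target. There are 200 camera calls.

### The job

One of the three soaps in the sloping rack is worn down to a thin sliver: take it out and leave it in the soap-ends bowl, then lay the fresh bar from the bench in its place, flat on the slope, lengthwise up and down it, central in the bay and with its lower end gently touching the stop lip. The two soaps that are still good stay as they are, the cup and the nail brush are left alone, and the bowl stays upright.

Things in the scene. Friction and masses are not known exactly. Their poses are not given: they have to be found in the camera images.
- rack: Wooden soap rack, 320 x 150 mm, fixed; origin at the centre of its underside; x to its back, y to its left. Three bays side by side slope up 30 degrees from front (-x) to back. A 10 mm steel towel bar parallel to y crosses above the bays at x = -20, z = 240 mm, on side arms at y = +-175 mm running back to posts at x = 70 mm; it bars a vertical gripper, so come in tilted from the front.
- bay0: The left (+y) bay (fixed): a sloping board 99 mm wide, 115 mm long above the lip. Origin on the sloping surface, at the middle of the inner face of the stop lip at its lower end; x up the slope, y to the left along the lip, z square off the surface. Lip 70 mm wide, 12 mm high, 8 mm thick. Bay centrelines are 105 mm apart.
- bay1: The middle bay (fixed): a sloping board 99 mm wide, 115 mm long above the lip. Origin on the sloping surface, at the middle of the inner face of the stop lip at its lower end; x up the slope, y to the left along the lip, z square off the surface. Lip 70 mm wide, 12 mm high, 8 mm thick. Bay centrelines are 105 mm apart.
- bay2: The right (-y) bay (fixed): a sloping board 99 mm wide, 115 mm long above the lip. Origin on the sloping surface, at the middle of the inner face of the stop lip at its lower end; x up the slope, y to the left along the lip, z square off the surface. Lip 70 mm wide, 12 mm high, 8 mm thick. Bay centrelines are 105 mm apart.
- worn: The worn-down cream soap sliver, 58 mm long x 40 mm wide x 14 mm thick, 30 g; lies in one of the bays, against its lip. Origin at the middle of the bottom edge of its lower end (on the bay surface, at the lip); x along its length (up the slope), y across, z through its thickness.
- worn_mid (a point): The centre of the worn sliver.
- used1: A soap that is still good, cream, 80 x 52 x 23 mm, in another bay; origin and axes as for the worn sliver.
- used2: The other good soap, the same size and colour, in the remaining bay; origin and axes likewise.
- fresh: The fresh cream bar, 86 mm long (x) x 54 mm wide (y) x 28 mm thick (z), about 120 g, lying flat on the bench in front of the rack; origin at its centre. Either end may go to the lip.
- bowl: White ceramic soap-ends bowl, round, 156 mm across the rim, 45 mm high, wall 4 mm, loose on the bench; origin at the centre of its underside.
- cup: Green glass cup, 72 mm across, 95 mm high, a bystander; origin at the centre of its underside.
- brush: Dark wooden nail brush, 85 x 36 x 30 mm, lying on its bristles, a bystander; origin at the centre of its underside.
Not all that is in view belongs to the job. What is shaped like the fresh but red, turquoise or yellow is not meant.

How it is judged:
By the outcome, as a careful person would: the job done as asked, in the order asked, and still so for the second after the job is handed in, with the robot touching nothing.
It also fails if it takes over 67 s, if anything falls off the work surface, if the arm or the gripper's body presses on something with over 40 N, if the wrist force passes 120 N, or if a joint passes its speed limit or range.

## Working session

There is one attempt and no reset: what is moved stays moved. The work goes in short steps, Python scripts to look and compute and a shell command to move; the robot and the scene stay as the last step left them, time stands still between calls to the robot, and variables do not carry over. Pictures are saved under pics/ and viewed, at most 13 in all, crops included, and the job is handed in when it is done.

```bash
ls; mkdir -p pics; python3 - <<'E'
from plant import r,capture,search_frame
import cv2,numpy as np
ims=[]
for n in ["side","top"]:
    c=capture(n); ims.append(c)
    cv2.imwrite(f"pics/{n}0.png",c["frame"][:,:,::-1])
    print(n,c["K"].tolist(),c["origin"],np.round(c["rotation"],4).tolist())
    for t in ["rack","worn","used1","fresh","bowl","cup","brush"]:
        print(t,[(np.round(d["bbox"]).tolist(),round(d["conf"],2)) for d in search_frame(c,t)][:4])
s=r.get_state();print(s["time_s"],s["tcp_pos"],s["eef_rot"],s["gripper_width"])
E
```

```text
pics
side [[447.56188105982756, 0.0, 251.0711279972836], [0.0, 447.56188105982756, 185.73645076657502], [0.0, 0.0, 1.0]] [-0.21505481 -0.60470703  0.71363739] [-123.3627, -0.4397, -46.9006]
rack [([244.0, 88.0, 375.0, 230.0], 0.79)]
worn [([303.0, 187.0, 331.0, 208.0], 0.69)]
used1 [([249.0, 149.0, 281.0, 177.0], 0.94), ([276.0, 162.0, 305.0, 187.0], 0.7)]
fresh [([163.0, 176.0, 194.0, 199.0], 0.94), ([199.0, 188.0, 233.0, 208.0], 0.93), ([158.0, 158.0, 182.0, 173.0], 0.83), ([114.0, 183.0, 142.0, 204.0], 0.57)]
bowl [([289.0, 236.0, 357.0, 288.0], 0.86)]
cup []
brush [([234.0, 214.0, 266.0, 241.0], 0.79)]
top [[439.08031297293405, 0.0, 257.1038775630705], [0.0, 439.08031297293405, 192.2752140821961], [0.0, 0.0, 1.0]] [0.36777592 0.04268822 1.13587277] [-174.529, -0.4617, -89.8235]
rack [([181.0, 58.0, 361.0, 164.0], 0.9)]
worn [([295.0, 132.0, 318.0, 159.0], 0.77), ([256.0, 116.0, 276.0, 153.0], 0.68)]
used1 [([208.0, 110.0, 232.0, 146.0], 0.77), ([258.0, 114.0, 275.0, 150.0], 0.71)]
fresh [([123.0, 241.0, 152.0, 283.0], 0.93), ([197.0, 188.0, 234.0, 215.0], 0.69), ([101.0, 177.0, 138.0, 211.0], 0.62), ([154.0, 194.0, 185.0, 229.0], 0.57)]
bowl [([331.0, 184.0, 392.0, 243.0], 0.78)]
cup [([113.0, 119.0, 150.0, 152.0], 0.79)]
brush [([267.0, 193.0, 285.0, 229.0], 0.7)]
0.8 [0.24085294 0.63055339 0.22658501] [-1.79997334e+02  5.35178611e-06 -2.09040321e+01] 0.08765401093567389
```

```bash
python3 - <<'E'
import cv2,numpy as np
a=cv2.imread("pics/side0.png");b=cv2.imread("pics/top0.png")
a=cv2.resize(a[70:300,90:390],None,fx=2.6,fy=2.6,interpolation=3)
b=cv2.resize(b[40:300,90:400],None,fx=2.3,fy=2.3,interpolation=3)
cv2.imwrite("pics/s1.png",a);cv2.imwrite("pics/t1.png",b)
E
```

```text
(no output)
```

View pics/s1.png

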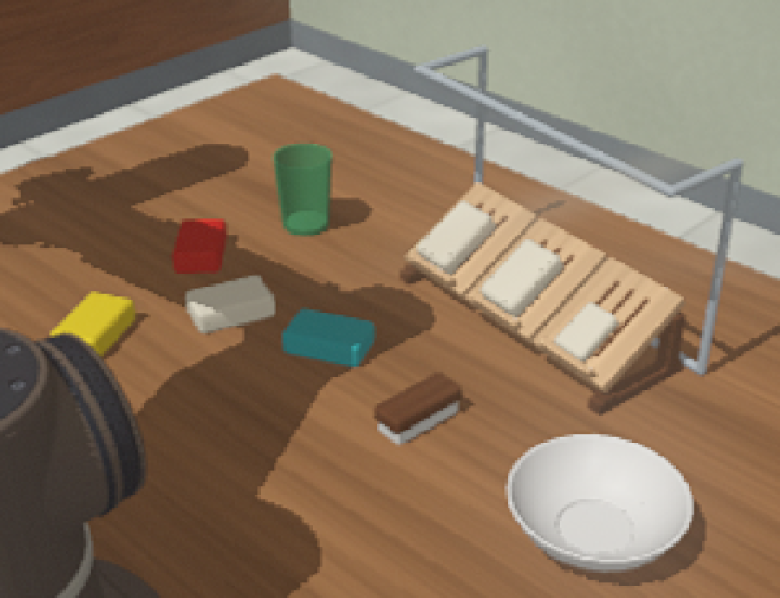

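View pics/t1.png

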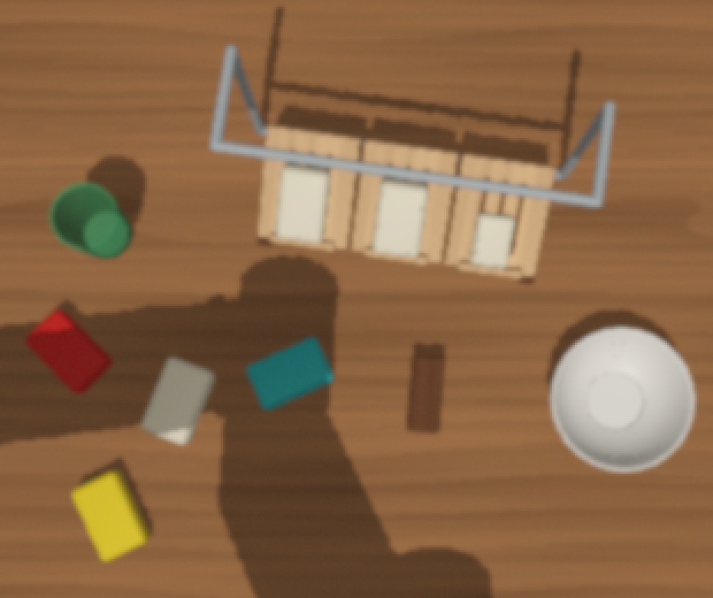

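The worn sliver is in the right bay, which is bay2. The fresh bar is the cream one in shadow at about top pixel (167, 214). The bowl is at the right, the brush in the middle, and the cup at the far left. Next I fit poses from both views.

```bash
cat > h.py <<'E'
import numpy as np,cv2
from scipy.spatial.transform import Rotation as Ro
from scipy.optimize import minimize,least_squares
from plant import r,capture,search_frame,outline_of
def rot(rpy): return Ro.from_euler("xyz",rpy,degrees=True).as_matrix()
def proj(c,P):
    R=np.asarray(c["rotation"]); R=rot(R) if R.size==3 else R
    q=(np.atleast_2d(P)-c["origin"])@R
    return q[:,:2]/q[:,2:]*[c["K"][0][0],c["K"][1][1]]+[c["K"][0][2],c["K"][1][2]]
def box(L,W,H,x0,z0): # corners
    return np.array([[x,y,z] for x in (x0,x0+L) for y in (-W/2,W/2) for z in (z0,z0+H)])
def pick(c,t,uv):
    ds=outline_of(c,t)
    f=lambda d: np.hypot(*(np.array([(d["bbox"][0]+d["bbox"][2])/2,(d["bbox"][1]+d["bbox"][3])/2])-uv))
    ds=[d for d in ds if f(d)<12]
    return ds[0]["region"] if ds else None
def iou_cost(views,pts):
    tot=0
    for c,m in views:
        S=4
        M=c.setdefault("M%d"%id(m),cv2.resize(m.astype(np.uint8),None,fx=S,fy=S,interpolation=0))
        h=cv2.convexHull(((proj(c,pts)+.5)*S-.5).astype(np.float32))
        P=np.zeros_like(M);cv2.fillConvexPoly(P,np.round(h*16).astype(np.int32),1,shift=4)
        tot+=1-(P&M).sum()/max(1,(P|M).sum())
    return tot
def fit(f,x0,d):
    x0=np.array(x0,float); s=np.vstack([x0]+[x0+np.eye(len(x0))[i]*d[i] for i in range(len(x0))])
    o=minimize(f,x0,method="Nelder-Mead",options=dict(initial_simplex=s,maxiter=400,xatol=1e-4,fatol=1e-4))
    return o.x,o.fun
E
python3 - <<'E'
from h import *
cs=capture("side");ct=capture("top")
# rack from bar
B=np.array([[-20,175,240],[70,175,240],[-20,-175,240],[70,-175,240]])/1000
tp=np.array([[213,147],[231,47],[600,204],[610,103]])/2.3+[90,40]
sp=np.array([[417,68],[486,51],[672,191],[740,164]])/2.6+[90,70]
T=lambda p,P: P@rot([0,0,p[2]]).T+[p[0],p[1],0]
o=least_squares(lambda p:np.r_[(proj(ct,T(p,B))-tp).ravel(),(proj(cs,T(p,B))-sp).ravel()],[.6,.05,0])
print("rack",o.x,"res",np.round(o.fun,1)); ry=o.x[2]
for n,t,dim,us,ut,g in [("worn","worn",(.058,.04,.014),(317,197),(306,145),(.5,-.07,.06)),
   ("usedm","used1",(.08,.052,.023),(290,174),(266,132),(.5,.03,.06)),("usedl","used1",(.08,.052,.023),(265,163),(220,128),(.5,.14,.06))]:
    v=[(c,m) for c,m in [(cs,pick(cs,t,us)),(ct,pick(ct,t,ut))] if m is not None]
    P=box(*dim,0,0)
    x,f=fit(lambda p:iou_cost(v,P@rot([0,-30,p[3]]).T+p[:3]),(*g,ry),(.03,.03,.03,8))
    print(n,len(v),np.round(x,4),round(f,3), "in rack:",np.round(rot([0,0,ry]).T@(x[:3]-[o.x[0],o.x[1],0]),4))
v=[(c,m) for c,m in [(cs,pick(cs,"fresh",(178,187))),(ct,pick(ct,"fresh",(168,213)))] if m is not None]
P=box(.086,.054,.028,-.043,0)
for y0 in (60,-20,20):
    print("fresh",len(v),fit(lambda p:iou_cost(v,P@rot([0,0,p[2]]).T+[p[0],p[1],0]),(.32,.27,y0),(.03,.03,15)))
a=np.linspace(0,6.283,40)
P=np.vstack([np.c_[.078*np.cos(a),.078*np.sin(a),0*a+.045],np.c_[.04*np.cos(a),.04*np.sin(a),0*a]])
v=[(c,m) for c,m in [(cs,pick(cs,"bowl",(323,262))),(ct,pick(ct,"bowl",(361,213)))] if m is not None]
print("bowl",len(v),fit(lambda p:iou_cost(v,P+[p[0],p[1],0]),(.32,-.2),(.03,.03)))
c=capture("wrist");print(c["K"][0][0],c["origin"],c["rotation"])
E
```

```text
rack [ 0.63507085  0.01337464 -8.26364266] res [ 1.1 -1.   0.3  1.3 -1.1 -1.3  0.   1.1  1.1  0.3 -1.  -0.5  0.1  0.3
 -0.6 -0.4]
worn 2 [  0.5691  -0.0778   0.0384 -12.2579] 0.31 in rack: [-0.0522 -0.0997  0.0384]
usedm 2 [  0.5871   0.0287   0.0349 -20.3756] 0.357 in rack: [-0.0497  0.0083  0.0349]
usedl 1 [  0.5759   0.1043   0.0574 -10.209 ] 0.122 in rack: [-0.0716  0.0815  0.0574]
fresh 2 (array([  0.41990394,   0.26212358, -21.27824819]), np.float64(0.22416925123804077))
fresh 2 (array([  0.41945246,   0.26218898, -20.9417503 ]), np.float64(0.22365763247328518))
fresh 2 (array([  0.41934258,   0.26221316, -21.62689029]), np.float64(0.22344737680454718))
bowl 2 (array([ 0.42029563, -0.22336774]), np.float64(0.07015842739822387))
317.83438770433685 [0.31406127 0.6026089  0.38393857] [ 1.63179475e+02  6.12622575e-02 -1.10896613e+02]
```

```bash

python3 -m creep '[[87,0.31,-1,0.05,0,0,-6],[87,0.31,-1,0.05,0,0,-6],[87,0.31,-1,0.05,0,0,-6],[87,0.31,-1,0.05,0,0,-6],[87,0.31,-1,0.05,0,0,-6],[87,0.31,-1,0.05,0,0,-6],[87,0.31,-1,0.05,0,0,-6],[87,0.31,-1,0.05,0,0,-6]]'
python3 -m creep '[[87,0.31,-1,0.05,0,0,-6],[87,0.31,-1,0.05,0,0,-6],[87,0.31,-1,0.05,0,0,-6],[87,0.31,-1,0.05,0,0,-6],[87,0.31,-1,0.05,0,0,-6],[87,0.31,-1,0.05,0,0,-6],[87,0.31,-1,0.05,0,0,-6],[87,0.31,-1,0.05,0,0,-6]]'
python3 -m creep '[[87,0.31,-1,0.05,0,0,-6],[87,0.31,-1,0.05,0,0,-6],[87,0.31,-1,0.05,0,0,-6],[87,0.31,-1,0.05,0,0,-6],[87,0.31,-1,0.05,0,0,-6],[87,0.31,-1,0.05,0,0,-6],[87,0.31,-1,0.05,0,0,-6],[87,0.31,-1,0.05,0,0,-6]]'
python3 -m creep '[[87,0.31,-1,0.05,0,0,-6],[87,0.31,-1,0.05,0,0,-6],[87,0.31,-1,0.05,0,0,-6],[87,0.31,-1,0.05,0,0,-6]]'
```

```text
time_s: 2.12
tcp_pos: [0.303, 0.4293, 0.2367]
eef_rot: [-180.0, 0.0, -69.2]
contact_force: [0.2, -0.4, 0.3]
gripper_width: 0.0869
gripper_force: 0.0
time_s: 2.78
tcp_pos: [0.365, 0.2293, 0.2469]
eef_rot: [-180.0, 0.0, -117.2]
contact_force: [0.2, 0.7, 0.5]
gripper_width: 0.0867
gripper_force: 0.0
time_s: 3.45
tcp_pos: [0.427, 0.0293, 0.257]
eef_rot: [180.0, 0.1, -165.2]
contact_force: [0.7, 0.3, -0.1]
gripper_width: 0.0872
gripper_force: 0.0
time_s: 3.78
tcp_pos: [0.458, -0.0708, 0.2619]
eef_rot: [180.0, 0.0, 170.8]
contact_force: [1.1, 0.5, 0.6]
gripper_width: 0.0873
gripper_force: 0.0
```

```bash

python3 -m creep '[[87,0,0,0,-0.86,-5.94,0],[87,0,0,0,-0.86,-5.94,0],[87,0,0,0,-0.86,-5.94,0],[87,0,0,0,-0.86,-5.94,0],[87,0,0,0,-0.86,-5.94,0],[87,0,0,0,0,0,0.9],[87,0,0,0,0,0,0]]'
python3 - <<'E'
from h import *
c=capture("wrist");cv2.imwrite("pics/w1.png",c["frame"][:,:,::-1])
for t in ["rack","worn","used1"]: print(t,[(np.round(d["bbox"]).tolist(),round(d["conf"],2)) for d in search_frame(c,t)][:4])
print(r.get_state()["joints"],c["origin"],c["rotation"],c["K"])
E
```

```text
time_s: 4.37
tcp_pos: [0.4539, -0.0712, 0.2583]
eef_rot: [179.8, 29.9, 172.1]
contact_force: [0.3, -0.1, 1.5]
gripper_width: 0.0868
gripper_force: 0.0
rack [([178.0, 129.0, 458.0, 342.0], 0.71)]
worn [([241.0, 154.0, 276.0, 198.0], 0.78), ([291.0, 3.0, 334.0, 69.0], 0.5)]
used1 [([395.0, 153.0, 446.0, 215.0], 0.9), ([316.0, 153.0, 362.0, 215.0], 0.8), ([294.0, 144.0, 375.0, 237.0], 0.23)]
[  28.05575554  -21.92898366  -53.98169027   29.33385426  -36.24044866
 -146.67648933] [ 0.3081943  -0.05146718  0.35556523] [133.23699405  -0.23281305  82.20395084] [[317.8343877    0.         253.77614641]
 [  0.         317.8343877  192.83523026]
 [  0.           0.           1.        ]]
```

View pics/w1.png

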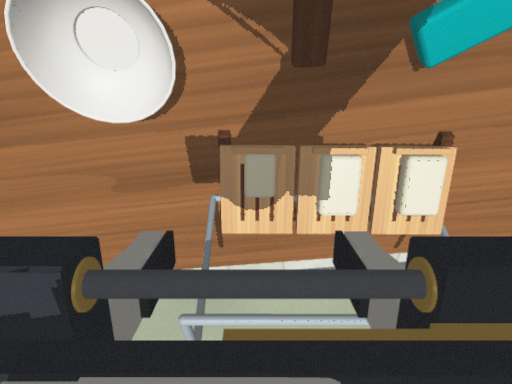

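The wrist view shows the rack from its front. The sliver is at (260,176) in the right-hand bay, which is the left board in the picture, and the lips are along row 150. I'll zoom in to read the board and lip corners.

```bash
python3 - <<'E'
import cv2
a=cv2.imread("pics/w1.png")[125:245,206:466]
cv2.imwrite("pics/w1z.png",cv2.resize(cv2.convertScaleAbs(a,alpha=1.3),None,fx=3,fy=3,interpolation=2))
E
```

```text
(no output)
```

View pics/w1z.png

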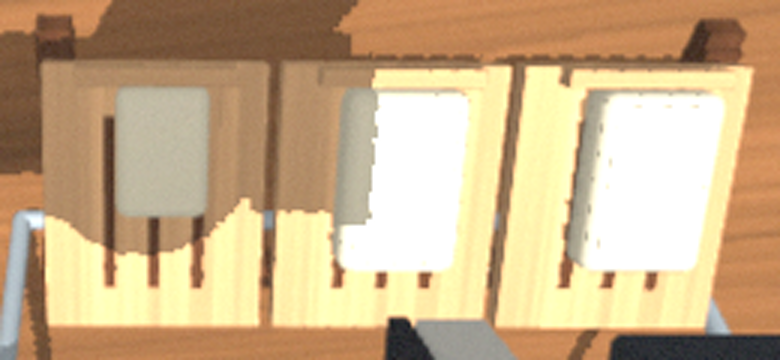

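```bash
cat > cam.py <<'E'
import pickle,os
E
python3 - <<'E'
from h import *
import pickle
cs=capture("side");ct=capture("top");cw=capture("wrist")
pickle.dump((cs,ct,cw),open("cams.pkl","wb"))
B=np.array([[-20,175,240],[70,175,240],[-20,-175,240],[70,-175,240]])/1000
tp=np.array([[213,147],[231,47],[600,204],[610,103]])/2.3+[90,40]
sp=np.array([[417,68],[486,51],[672,191],[740,164]])/2.6+[90,70]
T=lambda p,P: P@rot([0,0,p[2]]).T+[p[0],p[1],0]
pts=[];uv=[]
for yc,F in [(-.105,[(43,62),(268,62),(46,326),(262,326)]),(0,[(281,64),(513,66),(273,326),(492,327)]),(.105,[(525,67),(752,67),(498,327),(708,328)])]:
    for (x,s),q in zip([(0,-1),(0,1),(1,-1),(1,1)],F): pts.append((x,yc+s*.0495)); uv.append(np.array(q)/3+[206,125])
pts=np.array(pts);uv=np.array(uv)
def W(p):
    X=np.where(pts[:,0]>0,.115,-p[5])
    L=np.c_[p[3]+X*np.cos(np.pi/6),pts[:,1],p[4]+X*.5]
    return proj(cw,T(p,L))-uv
f=lambda p,w=1:np.r_[w*(proj(ct,T(p,B))-tp).ravel(),w*(proj(cs,T(p,B))-sp).ravel(),W(p).ravel(),(p[5]-.008)/.002]
for w in (1,.5,.05):
    o=least_squares(f,[.63,.01,-8,-.055,.035,.008],args=(w,),x_scale=[.01,.01,1,.01,.01,.01])
    p=o.x;print(w,np.round(p,4)); print(np.round(W(p),1).tolist(),np.round((f(p)[:16]),1))
    Rk=rot([0,0,p[2]])@rot([0,-30,0]); O=T(p,np.array([[p[3],-.105,p[4]]]))[0]
    print("bay2 origin",O)
    # worn fit within bay frame using wrist, top, side masks
    if w==1: v=[(c,m) for c,m in [(cw,pick(cw,"worn",(259,176))),(cs,pick(cs,"worn",(317,197))),(ct,pick(ct,"worn",(306,145)))] if m is not None]
    for vv in (v,v[:1]):
      print("worn in bay (x,y,yaw)",fit(lambda q:iou_cost(vv,(box(.058,.04,.014,0,0)@rot([0,0,q[2]]).T+[q[0],q[1],0])@Rk.T+O),(0,0,0),(.01,.01,5)))
E
```

```text
1 [ 6.3660e-01  1.7500e-02 -8.4354e+00 -4.8400e-02  4.2700e-02  6.7000e-03]
[[-2.5, 0.7], [-0.0, 0.8], [-1.0, 0.4], [-1.6, 0.3], [0.3, 0.2], [0.1, -0.4], [-1.0, 0.3], [-3.1, -0.2], [0.7, -0.7], [1.7, -0.6], [-0.8, -0.2], [-0.3, -0.6]] [-0.8 -2.  -1.5  0.3 -3.1 -1.8 -1.9  0.6  0.5 -0.3 -1.5 -1.  -1.3 -0.5
 -1.9 -1. ]
bay2 origin [ 0.57337252 -0.07924706  0.04270138]
worn in bay (x,y,yaw) (array([-5.26240226e-03,  5.50945678e-05, -1.26589524e+00]), np.float64(0.4343925855681423))
worn in bay (x,y,yaw) (array([-6.51382059e-03,  1.59506684e-04,  1.95900197e-01]), np.float64(0.13419478944507168))
0.5 [ 6.3710e-01  1.8700e-02 -8.4124e+00 -4.6500e-02  4.1100e-02  7.3000e-03]
[[-1.4, 0.8], [0.6, 0.9], [0.1, 0.4], [-1.0, 0.2], [1.0, 0.2], [0.2, -0.3], [-0.4, 0.2], [-2.9, -0.2], [0.9, -0.7], [1.4, -0.6], [-0.6, -0.2], [-0.5, -0.7]] [-1.4 -2.2 -2.1  0.1 -3.7 -2.1 -2.5  0.3  0.3 -0.4 -1.8 -1.1 -1.6 -0.7
 -2.2 -1.3]
bay2 origin [ 0.57568548 -0.07838349  0.04111896]
worn in bay (x,y,yaw) (array([-0.00714897, -0.00137528, -0.33051137]), np.float64(0.4031467394221967))
worn in bay (x,y,yaw) (array([-0.00714018, -0.00048496,  0.0316834 ]), np.float64(0.12393686793889902))
0.05 [ 6.3730e-01  1.9200e-02 -8.3846e+00 -4.5600e-02  4.0300e-02  7.6000e-03]
[[-0.9, 0.8], [0.9, 0.9], [0.6, 0.4], [-0.7, 0.2], [1.3, 0.2], [0.3, -0.3], [-0.1, 0.2], [-2.8, -0.2], [0.9, -0.7], [1.2, -0.6], [-0.6, -0.3], [-0.6, -0.7]] [-1.6 -2.2 -2.4  0.1 -3.9 -2.2 -2.7  0.2  0.2 -0.5 -1.9 -1.2 -1.7 -0.9
 -2.4 -1.4]
bay2 origin [ 0.57685096 -0.07798786  0.04034046]
worn in bay (x,y,yaw) (array([-0.00703532, -0.00151881, -1.46572062]), np.float64(0.3920657933285254))
worn in bay (x,y,yaw) (array([-0.00730303, -0.00155787,  0.10710369]), np.float64(0.11883465371837465))
```

```bash
python3 - <<'E'
from h import *
import pickle
cs,ct,cw=pickle.load(open("cams.pkl","rb"))
Rk=rot([0,0,-8.41])@rot([0,-30,0]);O=np.array([.5757,-.0784,.0411])
P=box(.058,.04,.014,0,0)@Rk.T+O
print(np.round((proj(cw,P)-[206,125])*3).tolist())
cw2=capture("wrist");print(cw2["origin"]-cw["origin"])
for d in outline_of(cw2,"worn"):
    y,x=np.nonzero(d["region"]);print(d["bbox"],d["conf"],len(x),x.min(),x.max(),y.min(),y.max(),x.mean(),y.mean())
print("t",np.round((proj(ct,P)-[90,40])*2.3).tolist()); print("s",np.round((proj(cs,P)-[90,70])*2.6).tolist())
E
```

```text
[[108.0, 81.0], [107.0, 87.0], [201.0, 81.0], [203.0, 87.0], [109.0, 210.0], [108.0, 220.0], [198.0, 210.0], [200.0, 220.0]]
[-0.00077963 -0.00039512 -0.00094853]
[240.6, 151.5, 275.2, 195.1] 0.95 1316 242 273 149 192 257.25075987841944 170.52659574468086
t [[505.0, 260.0], [506.0, 264.0], [469.0, 255.0], [469.0, 259.0], [515.0, 210.0], [516.0, 213.0], [478.0, 204.0], [478.0, 208.0]]
s [[585.0, 358.0], [581.0, 351.0], [557.0, 340.0], [553.0, 332.0], [624.0, 316.0], [620.0, 308.0], [595.0, 298.0], [591.0, 291.0]]
```

```bash
cat >> h.py <<'E'
OB=np.array([.5757,-.0784,.0411]); YAW=-8.41
RK=rot([0,0,YAW])@rot([0,-30,0])
RT=RK@np.diag([-1.,1,-1])  # tool axes for normal approach, camera to the front
def go(P,R=None):
    s=r.get_state(); d=(np.array(P)-s["tcp_pos"])/.025
    print("t",s["time_s"],"units",np.round(d,2),"F",np.round(s["contact_force"],1),"w",round(s["gripper_width"],4))
    if R is not None: print("rotvec",np.round(Ro.from_matrix(R@rot(s["eef_rot"]).T).as_rotvec(degrees=True),2))
def bay(q): return OB+RK@np.array(q)
def inbay(p=None): return RK.T@((r.get_state()["tcp_pos"] if p is None else p)-OB)
E
python3 - <<'E'
from h import *
for z in (.1,.03): go(bay([.029,.003,z]),RT)
print("unit normal/25mm",RK[:,2],RK[:,0],RK[:,1], inbay())
E
```

```text
t 4.9667 units [ 3.74 -0.09 -4.77] F [ 0.7 -0.5 -1. ] w 0.0872
rotvec [-0.32  0.04 -0.48]
t 4.9667 units [ 5.12 -0.3  -7.2 ] F [ 0.7 -0.5 -1. ] w 0.0872
rotvec [-0.32  0.04 -0.48]
unit normal/25mm [-0.49462341  0.07312784  0.8660254 ] [ 0.85671288 -0.12666114  0.5       ] [0.14625569 0.98924682 0.        ] [ 0.00827626 -0.00832448  0.249765  ]
```

```bash

python3 -m creep '[[62,0.64,-0.04,-0.9,-0.3,0,-0.5],[62,0.64,-0.04,-0.9,0,0,0],[62,0.64,-0.04,-0.9,0,0,0],[62,0.64,-0.04,-0.9,0,0,0],[62,0.64,-0.04,-0.9,0,0,0],[62,0.64,-0.04,-0.9,0,0,0],[62,0.64,-0.04,-0.9,0,0,0],[62,0.64,-0.04,-0.9,0,0,0]]' 30
python3 -m creep '[[62,0,0,0,0,0,0],[62,0,0,0,0,0,0]]'
python3 - <<'E'
from h import *
c=capture("wrist");cv2.imwrite("pics/w2.png",c["frame"][:,:,::-1])
go(bay([.029,.003,.003]),RT);print(inbay())
E
```

```text
time_s: 5.63
tcp_pos: [0.5962, -0.0846, 0.1256]
eef_rot: [179.0, 26.1, 171.7]
contact_force: [2.1, -0.1, 1.4]
gripper_width: 0.0619
gripper_force: 0.0
time_s: 5.8
tcp_pos: [0.5954, -0.0874, 0.1269]
eef_rot: [179.1, 26.2, 171.5]
contact_force: [-0.6, -0.3, -0.4]
gripper_width: 0.0619
gripper_force: 0.0
t 5.85 units [ 0.17  0.32 -2.78] F [-0.4 -0.2  0.1] w 0.0623
rotvec [-1.39 -3.56 -0.31]
[ 0.06107496 -0.00550205  0.06476581]
```

View pics/w2.png

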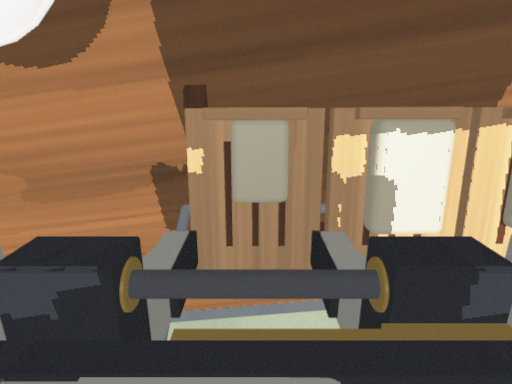

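The move stopped short at z 0.126 with a 26° tilt. In the picture the sliver is at (260,161) and its lip at row 113, almost centred between the fingers. I'll check the joints for a limit.

```bash
python3 - <<'E'
from plant import r
import numpy as np
s=r.get_state();print(np.round(s["joints"],1),[m for m in dir(r) if not m.startswith("_")])
E
```

```text
[  -2.8    5.5  -57.9   75.8   -1.6 -170.9] ['Unreachable', 'get_state', 'grip_depth']
```

```bash
cat > log.py <<'E'
from plant import r
import json
s=r.get_state();json.dump(1,open("/dev/null","w"))
open("kin.txt","a").write(json.dumps([list(map(float,s["joints"])),list(map(float,s["tcp_pos"])),list(map(float,s["eef_rot"]))])+"\n");print([round(float(x),1) for x in s["joints"]])
E
python3 log.py
python3 -m creep '[[62,-0.5,0,0.8,0,0,0],[62,-0.5,0,0.8,0,0,0],[62,-0.5,0,0.8,0,0,0],[62,0,0,0,0,0,0]]' >/dev/null; python3 log.py
python3 -m creep '[[62,-0.5,0,0.8,0,6,0],[62,-0.5,0,0.8,0,6,0],[62,0,0,0,0,0,0]]'>/dev/null; python3 log.py
python3 -m creep '[[62,0,0,0,0,6,0],[62,0,0,0,0,6,0],[62,0,0,0,0,3,0],[62,0,0,0,0,0,0]]'|tail -6; python3 log.py
cat > kin.py <<'E'
import json,numpy as np
from scipy.spatial.transform import Rotation as Ro
from scipy.optimize import least_squares
X=Ro.from_euler
D=[json.loads(l) for l in open("kin.txt")]
D.append([[85.606,20.546,0.682,0,-70.136,-16.507],[.24085,.63055,.22659],[180,0,-20.904]])
D.append([[28.05575554,-21.92898366,-53.98169027,29.33385426,-36.24044866,-146.67648933],[.4539,-.0712,.2583],[179.8,29.9,172.1]])
def fk(j,p,s):
    o=X("z",j[0],degrees=True); a=X("y",j[1],degrees=True); b=X("y",j[1]-j[2],degrees=True)
    w=b*X("x",s[0]*j[3],degrees=True)*X("y",-j[4],degrees=True); t=w*X("x",s[1]*j[5],degrees=True)
    pos=o.apply([p[0],p[1],p[2]]+a.apply([0,0,p[3]])+b.apply([p[4],0,p[5]])+(b*X("x",s[0]*j[3],degrees=True)).apply([0,p[6],0])+w.apply([p[7],0,0]))
    return pos,o*t
if __name__=="__main__":
  for s in [(1,1),(1,-1),(-1,1),(-1,-1)]:
    C=[(fk(D[i][0],np.zeros(8),s)[1].inv()*X("xyz",D[i][2],degrees=True)) for i in range(len(D))]
    print(s,[round((C[0].inv()*c).magnitude()*57.3,1) for c in C])
    if max((C[0].inv()*c).magnitude() for c in C)<.1:
        f=lambda p:np.r_[np.ravel([fk(d[0],p,s)[0]-d[1] for d in D]),1e-3*(np.array(p)-[0,0,.3,.4,.4,0,0,.25])]
        o=least_squares(f,[0,0,.3,.4,.4,0,0,.25]);print(np.round(o.x,4),np.abs(o.fun).max())
        json.dump([list(o.x),s,C[0].as_matrix().tolist()],open("kin.json","w"))
E
python3 kin.py
```

```text
[-2.8, 5.5, -57.9, 75.8, -1.6, -170.9]
[9.6, 1.5, -52.2, 43.2, -12.7, -148.8]
[13.4, 1.8, -39.2, 22.5, -30.7, -130.1]
time_s: 6.77
tcp_pos: [0.5851, -0.1194, 0.1982]
eef_rot: [-174.3, 7.5, 172.1]
contact_force: [-14.6, 6.8, 5.9]
gripper_width: 0.062
gripper_force: 7.2
[12.3, 9.9, -22.4, 9.9, -52.9, -116.2]
(1, 1) [0.0, 26.3, 36.2, 32.6, 157.3, 61.4]
(1, -1) [0.0, 67.8, 113.3, 139.7, 151.6, 105.5]
(-1, 1) [0.0, 44.3, 81.6, 109.4, 51.2, 48.7]
(-1, -1) [0.0, 0.0, 0.0, 0.0, 0.0, 0.4]
[ 0.0024 -0.002   0.1818  0.6103  0.4572  0.0035 -0.1896  0.3762] 0.0033128266094158976
```

```bash

python3 -m creep '[[62,-1,0,0,0,0,0],[62,-1,0,0,0,0,0],[62,-1,0,0,0,0,0],[62,0,0,0,0,0,0]]'; python3 log.py; sed -i '/12\.3.*9\.9/!b' kin.txt; python3 - <<'E'
from h import *
c=capture("top");cv2.imwrite("pics/t2.png",cv2.resize(c["frame"][30:270,90:400,::-1],None,fx=2.3,fy=2.3))
E
```

```text
time_s: 7.1
tcp_pos: [0.5087, -0.1204, 0.1994]
eef_rot: [-174.4, 8.1, 172.1]
contact_force: [-1.9, 0.2, -0.7]
gripper_width: 0.0622
gripper_force: 0.0
[14.3, 2.1, -31.6, 10.5, -51.4, -118.8]
```

View pics/t2.png

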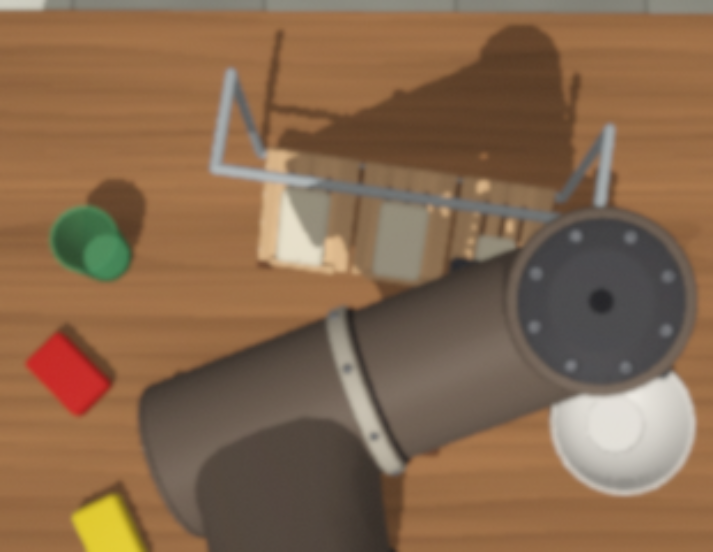

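The arm is free and the scene is intact: the bar, bowl and cup have not moved. The force reading was the hand brushing the towel bar. I'll now use the fitted kinematics to find a reachable grasp configuration.

```bash
cat > ik.py <<'E'
from kin import *
from h import *
p,s,C=json.load(open("kin.json"));C=Ro.from_matrix(C)
LO=np.array([-176.03,-82.01,-58.28,-173.87,-174.79,-173.66])+1.5;HI=np.array([176.03,121.73,71.71,95.51,-.11,173.66])-1.5
def F(j): a,b=fk(j,p,s); return a,b*C
def ik(P,R,seeds):
    out=[]
    for j0 in seeds:
        def f(j):
            a,b=F(j); return np.r_[(a-P)*10,(Ro.from_matrix(R).inv()*b).as_rotvec()]
        o=least_squares(f,np.clip(j0,LO+.1,HI-.1),bounds=(LO,HI),x_scale=50,max_nfev=150)
        if o.cost<1e-6 and not any(np.abs(o.x-q).max()<3 for q in out): out.append(o.x)
    return out
E
python3 - <<'E'
from ik import *
rng=np.random.default_rng(0); seeds=rng.uniform(LO,HI,(60,6)); seeds[:,0]=rng.uniform(-60,60,60); seeds[:,1]=rng.uniform(-40,60,60)
for tilt in (30,24,18):
  for flip in (0,1):
    R=rot([0,0,YAW])@rot([0,-tilt,0])@np.diag([-1.,1,-1]) 
    if flip: R=R@np.diag([-1.,-1,1])
    for q in ([.029,.003,.003],[.043,0,.004],[.043,0,.1]):
        print(tilt,flip,q,[np.round(x).astype(int).tolist() for x in ik(bay(q),R,seeds)])
E
```

```text
30 0 [0.029, 0.003, 0.003] []
30 0 [0.043, 0, 0.004] []
30 0 [0.043, 0, 0.1] []
30 1 [0.029, 0.003, 0.003] []
30 1 [0.043, 0, 0.004] []
30 1 [0.043, 0, 0.1] []
24 0 [0.029, 0.003, 0.003] []
24 0 [0.043, 0, 0.004] []
24 0 [0.043, 0, 0.1] [[16, 2, -51, 32, -18, -143]]
24 1 [0.029, 0.003, 0.003] []
24 1 [0.043, 0, 0.004] []
24 1 [0.043, 0, 0.1] [[16, 2, -51, 32, -18, 37]]
18 0 [0.029, 0.003, 0.003] [[13, 15, -47, 29, -13, -139]]
18 0 [0.043, 0, 0.004] [[13, 15, -43, 24, -16, -133]]
18 0 [0.043, 0, 0.1] [[17, 4, -40, 15, -30, -127]]
18 1 [0.029, 0.003, 0.003] [[13, 15, -47, 29, -13, 41]]
18 1 [0.043, 0, 0.004] [[13, 15, -43, 24, -16, 47]]
18 1 [0.043, 0, 0.1] [[17, 4, -40, 15, -30, 53]]
```

```bash
python3 - <<'E'
from ik import *
seeds=[[13,15,-47,29,-13,-139],[16,2,-51,32,-18,-143],[17,4,-40,15,-30,-127],[5,10,-50,-60,-10,-60],[5,15,-45,80,-10,170]]
Rk0=rot([0,0,YAW]); barP=np.array([.6370,.0187,0])+Rk0@[-.02,-.105,.24]
for tilt in (18,20,22,24,26):
  for az in (-8,0,8,16):
    # tool z tilted in rack xz by tilt, plus sideways lean az about rack x
    R=Rk0@rot([0,-tilt,0])@rot([az,0,0])@np.diag([-1.,1,-1])
    row=[]
    for q in ([.029,.003,.003],[.043,0,.006],[.043,0,.1]):
        k=ik(bay(q),R,seeds); b=R.T@(barP-bay(q)); row.append((np.round(k[0]).astype(int).tolist() if k else None, np.round(b*1000).astype(int).tolist()))
    print(tilt,az,row)
E
```

```text
18 -8 [([10, 15, -53, 61, -15, -168], [-59, -27, -170]), ([12, 15, -50, 53, -17, -161], [-46, -23, -165]), ([20, 5, -45, 31, -32, -145], [-65, -10, -74])]
18 0 [([13, 15, -47, 29, -13, -139], [-59, -3, -172]), ([13, 15, -43, 24, -16, -133], [-46, 0, -166]), ([17, 4, -40, 15, -30, -127], [-65, 0, -74])]
18 8 [([9, 16, -34, -6, -21, -101], [-59, 21, -171]), ([9, 16, -32, -6, -23, -100], [-46, 23, -165]), ([11, 5, -33, -3, -33, -105], [-65, 10, -74])]
18 16 [([1, 17, -24, -26, -31, -76], [-59, 45, -166]), ([0, 17, -23, -25, -32, -77], [-46, 46, -160]), ([2, 7, -25, -20, -39, -85], [-65, 20, -71])]
20 -8 [(None, [-65, -27, -168]), (None, [-52, -23, -163]), ([20, 4, -48, 36, -28, -150], [-68, -10, -71])]
20 0 [(None, [-65, -3, -170]), ([10, 14, -50, 40, -10, -147], [-52, 0, -164]), ([17, 4, -43, 19, -26, -131], [-68, 0, -72])]
20 8 [([10, 15, -36, -5, -18, -103], [-65, 21, -169]), ([9, 15, -34, -5, -20, -102], [-52, 23, -163]), ([11, 4, -35, -2, -29, -107], [-68, 10, -71])]
20 16 [([1, 17, -26, -27, -28, -74], [-65, 44, -164]), ([0, 17, -24, -26, -30, -75], [-52, 45, -158]), ([3, 6, -27, 
[... 798 characters left out ...]
, ([10, 14, -39, -1, -12, -106], [-63, 22, -159]), ([12, 3, -40, 2, -22, -111], [-73, 9, -66])]
24 16 [([1, 16, -27, -31, -24, -70], [-77, 43, -159]), ([0, 16, -26, -30, -25, -71], [-63, 44, -154]), ([3, 5, -29, -22, -31, -82], [-73, 18, -64])]
26 -8 [(None, [-82, -26, -160]), (None, [-68, -22, -157]), (None, [-75, -9, -64])]
26 0 [(None, [-82, -3, -162]), (None, [-68, 0, -158]), ([12, 1, -55, 45, -13, -153], [-75, 0, -64])]
26 8 [(None, [-82, 20, -161]), ([11, 14, -44, 6, -6, -113], [-68, 22, -157]), ([13, 2, -43, 5, -18, -114], [-75, 9, -64])]
26 16 [([0, 15, -28, -34, -22, -66], [-82, 42, -157]), ([0, 15, -27, -32, -23, -68], [-68, 44, -152]), ([3, 4, -31, -23, -29, -81], [-75, 18, -62])]
```

```bash
cat >> h.py <<'E'
R18=rot([0,0,YAW])@rot([0,-18,0])@np.diag([-1.,1,-1])
E
python3 - <<'E'
from h import *
for z in (.1,.03): go(bay([.029,.003,z]),R18)
E
```

```text
t 7.15 units [ 1.62  1.93 -2.32] F [0.7 0.2 1. ] w 0.0622
rotvec [  4.   -10.43   0.65]
t 7.15 units [ 3.01  1.73 -4.74] F [0.7 0.2 1. ] w 0.0622
rotvec [  4.   -10.43   0.65]
```

Turn and shift first, then descend to 30 mm above the sliver.

```bash

python3 -m creep '[[62,0,0.5,0,1,-2.6,0.16],[62,0.2,0.5,-0.5,1,-2.6,0.16],[62,0.4,0.5,-0.6,1,-2.6,0.16],[62,0.5,0.43,-0.6,1,-2.6,0.16],[62,0.52,0,-0.62,0,0,0],[62,0,0,0,0,0,0]]'
python3 -m creep '[[62,0.35,-0.05,-0.6,0,0,0],[62,0.35,-0.05,-0.6,0,0,0],[62,0.35,-0.05,-0.6,0,0,0],[62,0.35,-0.05,-0.6,0,0,0],[62,0,0,0,0,0,0]]'
python3 - <<'E'
from h import *
c=capture("wrist");cv2.imwrite("pics/w3.png",c["frame"][:,:,::-1])
go(bay([.029,.003,.005]),R18);print(inbay())
for L,q in (("lip",[0,0,0]),("liptop L",[-.0,.035,.012]),("liptopR",[0,-.035,.012])): print(L,proj(c,bay(q)))
E
```

```text
time_s: 7.65
tcp_pos: [0.5535, -0.0715, 0.1392]
eef_rot: [-179.9, 17.7, 171.7]
contact_force: [-0.4, 1.1, 0.9]
gripper_width: 0.0618
gripper_force: 0.0
time_s: 8.07
tcp_pos: [0.5885, -0.0773, 0.0795]
eef_rot: [-179.9, 17.7, 171.6]
contact_force: [0.7, -0.4, -0.2]
gripper_width: 0.0618
gripper_force: 0.0
t 8.1167 units [ 0.42 -0.05 -0.83] F [ 0.4 -0.   0.1] w 0.062
rotvec [ 0.08 -0.3   0.05]
[0.03017996 0.00264292 0.02818434]
lip [[248.80962775 189.02823344]]
liptop L [[308.23703101 190.42974944]]
liptopR [[188.72242157 190.40682458]]
```

View pics/w3.png

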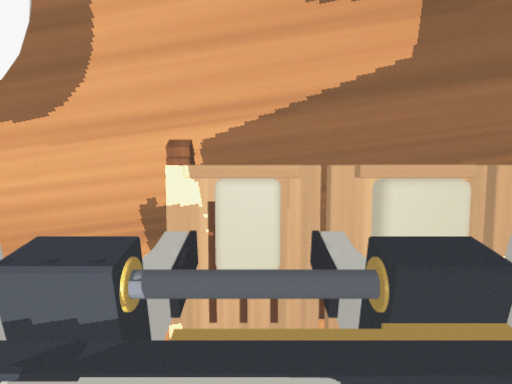

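In this view the sliver's lower end is at row 178, columns 215 to 280, between the fingers. My model predicts row 189, so I'll re-solve the sliver and bay position from the two wrist views and the top view.

```bash
python3 - <<'E'
from h import *
import pickle
cs,ct,cw=pickle.load(open("cams.pkl","rb")); c3=capture("wrist")
pickle.dump(c3,open("c3.pkl","wb"))
P4=np.array([[0,-.02,.014],[0,.02,.014],[.058,-.02,.014],[.058,.02,.014]])
w1=np.array([(116,87),(208,87),(118,217),(208,217)])/3+[206,125]
w3=np.array([(215.,178),(280,178)])
tp=np.array([(508,270),(471,265),(515,213),(479,213)])/2.3+[90,40]
def f(o,k):
    P=P4@RK.T+o; e=[(proj(cw,P)-w1),(proj(c3,P[:2])-w3),(proj(ct,P)-tp)]
    return np.concatenate([a.ravel()*b for a,b in zip(e,k)])
for k in ((1,1,0),(1,1,.5),(0,1,1),(0,1,0)):
    o=least_squares(f,OB,args=(k,),x_scale=.01);print(k,np.round(o.x,4),"in bay",np.round(RK.T@(o.x-OB),4),np.round(o.fun,1))
go(OB)
E
```

```text
(1, 1, 0) [ 0.566  -0.0766  0.0459] in bay [-0.0062  0.0004  0.009 ] [-2.9 -3.7 -0.7 -3.7 -3.2 -1.5 -1.7 -1.6 -1.8  2.4  5.5  2.4 -0.   0.
 -0.   0.  -0.   0.  -0.   0. ]
(1, 1, 0.5) [ 0.5668 -0.0767  0.0449] in bay [-0.006   0.0004  0.0078] [-2.9 -3.7 -0.8 -3.7 -3.2 -1.7 -1.8 -1.7 -1.6  2.6  5.3  2.6 -0.8  0.4
 -0.7  0.3 -0.1  1.7 -0.4  0.5]
(0, 1, 1) [ 0.5738 -0.0793  0.0303] in bay [-0.0069 -0.0012 -0.0085] [-0.  -0.  -0.  -0.  -0.  -0.  -0.  -0.  -0.7 -0.   0.1 -0.  -1.2 -1.
 -0.8 -1.2  0.   1.9 -0.4 -0.5]
(0, 1, 0) [ 0.5751 -0.0794  0.0283] in bay [-0.0068 -0.0011 -0.0109] [-0. -0. -0. -0. -0. -0. -0. -0.  0.  0. -0. -0. -0. -0. -0. -0. -0.  0.
 -0. -0.]
t 8.1667 units [-0.5  -0.04 -1.62] F [ 0.8 -0.   1.5] w 0.0623
```

```bash
cat >> h.py <<'E'
OB=np.array([.574,-.079,.0305])
E
python3 - <<'E'
from h import *
print(inbay())
for z in (.014,.004): go(bay([.027,0,z]),R18)
E
```

```text
[0.03739894 0.00359678 0.03734307]
t 8.1667 units [ 0.08 -0.16 -1.02] F [ 0.8 -0.   1.5] w 0.0623
rotvec [ 0.06 -0.23  0.05]
t 8.1667 units [ 0.28 -0.19 -1.36] F [ 0.8 -0.   1.5] w 0.0623
rotvec [ 0.06 -0.23  0.05]
```

```bash

python3 -m creep '[[62,-0.1,-0.1,-0.2,0,0,0],[62,0.1,-0.08,-0.4,0,0,0],[62,0.08,0,-0.4,0,0,0],[62,0,0,0,0,0,0]]'
python3 -m creep '[[62,0.1,0,-0.17,0,0,0],[62,0,0,0,0,0,0]]'
python3 -m creep '[[62,0.1,0,-0.17,0,0,0],[62,0,0,0,0,0,0]]'
```

```text
time_s: 8.5
tcp_pos: [0.5892, -0.0821, 0.056]
eef_rot: [-179.9, 17.8, 171.6]
contact_force: [-0.7, -0.6, -0.4]
gripper_width: 0.0617
gripper_force: 0.0
time_s: 8.67
tcp_pos: [0.5926, -0.0821, 0.0529]
eef_rot: [-179.9, 17.9, 171.6]
contact_force: [-0.0, 0.1, -0.7]
gripper_width: 0.0622
gripper_force: 0.0
time_s: 8.83
tcp_pos: [0.595, -0.0823, 0.0504]
eef_rot: [-179.9, 18.0, 171.6]
contact_force: [-12.0, 2.4, 18.5]
gripper_width: 0.062
gripper_force: 10.9
```

```bash
python3 - <<'E'
from h import *
print(inbay())
E
python3 -m creep '[[62,-0.06,0,0.1,0,0,0],[30,0,0,0,0,0,0],[30,0,0,0,0,0,0],[30,0,0,0,0,0,0],[30,0,0,0,0,0,0]]' 10
python3 -m creep '[[30,-0.1,0,0.17,0,0,0],[30,-0.1,0,0.17,0,0,0],[30,-0.2,0,0.35,0,0,0],[30,-0.2,0,0.35,0,0,0],[30,0,0,0,0,0,0]]'
```

```text
[ 0.02835104 -0.00020803  0.00659216]
time_s: 9.25
tcp_pos: [0.5938, -0.0818, 0.0507]
eef_rot: [-179.9, 17.8, 171.6]
contact_force: [0.3, 0.4, 0.5]
gripper_width: 0.0406
gripper_force: 0.2
time_s: 9.67
tcp_pos: [0.5788, -0.0817, 0.0777]
eef_rot: [-180.0, 17.9, 171.6]
contact_force: [0.5, -0.1, 0.4]
gripper_width: 0.0401
gripper_force: 10.0
```

```bash

python3 -m creep '[[30,-0.8,0,0.7,0,0,0],[30,-1,-0.4,0.8,0,0,0],[30,-1,-0.9,0.7,0,0,0],[30,-1,-0.9,0.3,0.66,4.45,0],[30,-1,-0.9,0,0.66,4.45,0],[30,-0.8,-0.9,0,0.66,4.45,0],[30,-0.8,-0.9,0,0.66,4.45,0],[30,0,-0.7,0,0,0,0]]'
python3 -m creep '[[30,0,0,0,0,0,0]]'
python3 - <<'E'
from h import *
c=capture("top")
a=np.linspace(0,6.283,40)
P=np.vstack([np.c_[.078*np.cos(a),.078*np.sin(a),0*a+.045],np.c_[.04*np.cos(a),.04*np.sin(a),0*a]])
print([d["bbox"] for d in search_frame(c,"bowl")][:1],proj(c,[[.42,-.223,.045]]))
go([.42,-.223,.04],rot([180,0,171.6])); print(r.get_state()["joints"].round())
E
```

```text
time_s: 10.33
tcp_pos: [0.418, -0.2237, 0.139]
eef_rot: [-179.9, -0.4, 171.5]
contact_force: [1.0, -0.5, -0.4]
gripper_width: 0.0401
gripper_force: 10.0
time_s: 10.42
tcp_pos: [0.4189, -0.2247, 0.1384]
eef_rot: [-179.9, -0.2, 171.4]
contact_force: [1.1, -0.1, -0.8]
gripper_width: 0.0399
gripper_force: 10.0
[[344.8, 228.3, 386.0, 244.1]] [[360.37501286 213.58246571]]
t 10.5167 units [ 0.07 -0.01 -3.93] F [ 0.1 -0.4 -0.4] w 0.0404
rotvec [ 0.07 -0.24  0.18]
[ -4.   6. -31.   0. -53. -95.]
```

```bash

python3 -m creep '[[30,0,0,-0.9,0,0,0],[30,0,0,-0.9,0,0,0],[30,0,0,-0.9,0,0,0],[30,0,0,-0.9,0,0,0],[30,0,0,-0.5,0,0,0],[30,0,0,-0.2,0,0,0],[30,0,0,0,0,0,0]]'
python3 -m creep '[[30,0,0,-0.2,0,0,0],[30,0,0,0,0,0,0]]'
```

```text
time_s: 11.1
tcp_pos: [0.4178, -0.2213, 0.0304]
eef_rot: [-179.9, -0.3, 171.6]
contact_force: [0.9, 0.4, 0.0]
gripper_width: 0.0396
gripper_force: 10.0
time_s: 11.27
tcp_pos: [0.4191, -0.2217, 0.0267]
eef_rot: [-179.9, -0.1, 171.6]
contact_force: [-0.2, 0.9, -0.4]
gripper_width: 0.0402
gripper_force: 10.0
```

```bash

python3 -m creep '[[64,0,0,0,0,0,0],[64,0,0,0,0,0,0],[64,0,0,0,0,0,0],[64,0,0,0.5,0,0,0],[64,0,0,1,0,0,0],[64,0,0,1,0,0,0],[64,0,0,1,0,0,0],[64,0,0,1,0,0,0]]'
python3 -m creep '[[80,0,0.5,1,0,0,0],[80,0,1,1,0,0,0],[80,0,1,0.4,0,0,0],[80,0,1,0,0,0,-2],[80,0,1,0,0,0,-2],[80,0,1,0,0,0,-2],[80,0,1,0,0,0,-2],[80,0,1,0,0,0,-2]]'
python3 -m creep '[[80,0,1,0,0,0,-2],[80,0,1,0,0,0,-1],[80,0,1,0,0,0,0],[80,0,1,0,0,0,0],[80,0,1,0,0,0,0],[80,0,1,0,0,0,0],[80,0,1,0,0,0,0],[80,0,1,0,0,0,0]]'
python3 -m creep '[[80,0,1,0,0,0,0],[80,0,1,0,0,0,0],[80,0,1,0,0,0,0],[80,0,0,0,0,0,0],[80,0,0,0,0,0,0]]'
python3 - <<'E'
from h import *
c=capture("wrist");f=c["frame"];t=capture("top")
x=cv2.resize(t["frame"][165:265,310:410],(384,384))
cv2.imwrite("pics/w4.png",cv2.resize(np.hstack([f,x]),(800,343))[:,:,::-1])
import pickle;pickle.dump((c,t),open("c4.pkl","wb"))
for k in (c,t): print([(np.round(d["bbox"]).tolist(),round(d["conf"],2)) for d in search_frame(k,"fresh")][:5])
go([.4195,.262,.1]); print("proj",proj(c,[[.4195,.262,.028]]),proj(t,[[.4195,.262,.028]]))
E
```

```text
time_s: 11.93
tcp_pos: [0.4185, -0.2219, 0.1407]
eef_rot: [-179.9, -0.1, 171.6]
contact_force: [0.9, -0.3, -0.0]
gripper_width: 0.0642
gripper_force: 0.0
time_s: 12.6
tcp_pos: [0.4184, -0.0333, 0.1996]
eef_rot: [-180.0, -0.1, 161.5]
contact_force: [0.9, -0.2, -0.5]
gripper_width: 0.0799
gripper_force: 0.0
time_s: 13.27
tcp_pos: [0.4184, 0.1669, 0.1996]
eef_rot: [180.0, -0.1, 158.6]
contact_force: [0.8, -0.4, -1.0]
gripper_width: 0.0799
gripper_force: 0.0
time_s: 13.68
tcp_pos: [0.4185, 0.2416, 0.1991]
eef_rot: [-179.9, -0.2, 158.7]
contact_force: [0.4, -0.5, -0.8]
gripper_width: 0.0801
gripper_force: 0.0
[([247.0, 2.0, 345.0, 69.0], 0.9), ([350.0, 135.0, 445.0, 208.0], 0.81), ([243.0, 123.0, 299.0, 205.0], 0.72), ([150.0, 186.0, 224.0, 261.0], 0.67)]
[([123.0, 244.0, 154.0, 284.0], 0.75), ([197.0, 186.0, 236.0, 217.0], 0.62)]
t 13.8833 units [ 0.04  0.88 -3.97] F [ 0.3  0.6 -0.5] w 0.0799
proj [[271.96386883 168.42733486]] [[166.56219233 213.4321408 ]]
```

View pics/w4.png

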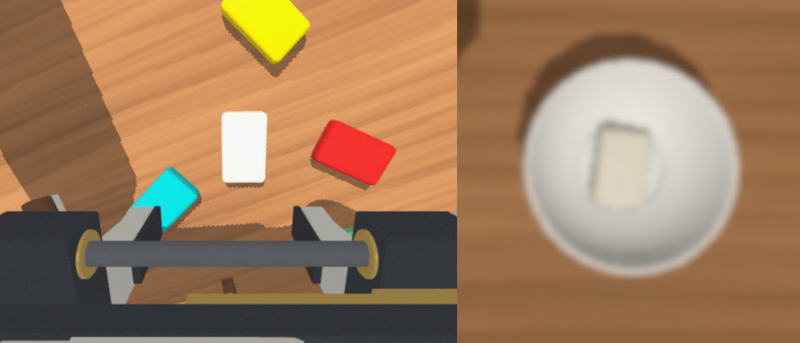

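The sliver lies flat in the bowl. The fresh white bar is at about (273,165) in wrist-frame pixels and is already aligned with the hand. The turquoise block is near its far end, so I'll grip nearer the robot end.

```bash
python3 - <<'E'
from h import *
import pickle
c,t=pickle.load(open("c4.pkl","rb"))
hsv=cv2.cvtColor(c["frame"],cv2.COLOR_RGB2HSV)
m=((hsv[:,:,1]<60)&(hsv[:,:,2]>150)).astype(np.uint8); m[:, :235]=0;m[:,310:]=0;m[:115]=0;m[225:]=0
n,l,st,ce=cv2.connectedComponentsWithStats(m);i=1+st[1:,4].argmax();M=l==i;print(st[i])
P=box(.086,.054,.028,-.043,0)
x,f=fit(lambda p:iou_cost([(c,M)],P@rot([0,0,p[2]]).T+[p[0],p[1],0]),(.4195,.262,-21.6),(.02,.02,8));print(x,f)
hs=cv2.cvtColor(t["frame"],cv2.COLOR_RGB2HSV)
R=rot([0,0,x[2]])
T=R@rot([0,12,0])@np.diag([-1.,1,-1])
for z in (.08,.008): go(np.r_[x[:2],0]+R@[-.013,0,z],T)
E
```

```text
[ 248  125   51   80 3942]
[  0.41947335   0.2629974  -22.11011029] 0.07158734598342431
t 13.8833 units [-0.45  1.12 -4.77] F [ 0.3  0.6 -0.5] w 0.0799
rotvec [ 4.43 10.97 -0.64]
t 13.8833 units [-0.45  1.12 -7.65] F [ 0.3  0.6 -0.5] w 0.0799
rotvec [ 4.43 10.97 -0.64]
```

```bash

python3 -m creep '[[68,-0.2,0.5,-0.8,2.2,5.5,-0.3],[68,-0.2,0.6,-0.8,2.2,5.5,-0.3],[68,0,0,-0.9,0,0,0],[68,0,0,-0.9,0,0,0],[68,0,0,-0.9,0,0,0],[68,0,0,-0.5,0,0,0],[68,0,0,0,0,0,0]]' 25
python3 - <<'E'
from h import *
x=np.array([.4195,.263,0]);R=rot([0,0,-22.1]);T=R@rot([0,12,0])@np.diag([-1.,1,-1])
go(x+R@[-.013,0,.008],T)
E
```

```text
time_s: 14.47
tcp_pos: [0.4074, 0.2661, 0.0765]
eef_rot: [-179.7, -12.2, 157.8]
contact_force: [-0.1, 0.4, -1.0]
gripper_width: 0.0681
gripper_force: 0.0
t 14.4667 units [ 0.    0.07 -2.74] F [-0.1  0.4 -1. ] w 0.0681
rotvec [ 0.22 -0.26  0.03]
```

```bash

python3 -m creep '[[68,0,0.04,-0.7,0,0,0],[68,0,0,-0.7,0,0,0],[68,0,0,-0.7,0,0,0],[68,0,0,-0.4,0,0,0],[68,0,0,-0.2,0,0,0],[68,0,0,0,0,0,0]]'
python3 -m creep '[[48,0,0,0,0,0,0],[48,0,0,0,0,0,0],[48,0,0,0,0,0,0],[48,0,0,0,0,0,0],[48,0,0,0,0,0,0]]' 25
python3 -m creep '[[48,0,0,0.3,0,0,0],[48,0,0,0.7,0,0,0],[48,0,0,1,0,0,0],[48,0,0,1,0,0,0],[48,0,0,1,0,0,0],[48,0,0,1,0,0,0],[48,0,0,1,0,0,0],[48,0,0,0,0,0,0]]'
python3 - <<'E'
from h import *
OB=np.array([.572,-.0787,.034])
print(R18); go([.47,-.06,.2],R18)
E
```

```text
time_s: 14.97
tcp_pos: [0.4086, 0.2688, 0.0114]
eef_rot: [-179.9, -12.0, 157.9]
contact_force: [-0.1, -0.1, 1.3]
gripper_width: 0.0678
gripper_force: 0.0
time_s: 15.38
tcp_pos: [0.4091, 0.2695, 0.0125]
eef_rot: [180.0, -12.0, 158.0]
contact_force: [-1.0, 0.0, 6.8]
gripper_width: 0.0541
gripper_force: 25.0
time_s: 16.05
tcp_pos: [0.4108, 0.2705, 0.167]
eef_rot: [179.6, -11.8, 158.1]
contact_force: [0.5, -0.6, 0.1]
gripper_width: 0.0542
gripper_force: 25.0
[[-0.94082964  0.14625569  0.30569408]
 [ 0.13909742  0.98924682 -0.04519549]
 [-0.30901699  0.         -0.95105652]]
t 16.05 units [  2.37 -13.22   1.32] F [ 0.5 -0.6  0.1] w 0.0542
rotvec [ -8.16 -28.7   13.17]
```

```bash

python3 -m creep '[[48,0.17,-0.94,0.1,-0.58,-2.05,0.94],[48,0.17,-0.94,0.1,-0.58,-2.05,0.94],[48,0.17,-0.94,0.1,-0.58,-2.05,0.94],[48,0.17,-0.94,0.1,-0.58,-2.05,0.94],[48,0.17,-0.94,0.1,-0.58,-2.05,0.94],[48,0.17,-0.94,0.1,-0.58,-2.05,0.94],[48,0.17,-0.94,0.1,-0.58,-2.05,0.94],[48,0.17,-0.94,0.1,-0.58,-2.05,0.94]]'
python3 -m creep '[[48,0.17,-0.94,0.1,-0.58,-2.05,0.94],[48,0.17,-0.94,0.1,-0.58,-2.05,0.94],[48,0.17,-0.94,0.1,-0.58,-2.05,0.94],[48,0.17,-0.94,0.1,-0.58,-2.05,0.94],[48,0.17,-0.94,0.1,-0.58,-2.05,0.94],[48,0.17,-0.94,0.1,-0.58,-2.05,0.94],[48,0,0,0,0,0,0]]'
python3 - <<'E'
from h import *
import pickle
c=capture("wrist");s=capture("side");t=capture("top");pickle.dump((c,s,t),open("c5.pkl","wb"))
a=c["frame"];b=cv2.resize(s["frame"][100:280,220:400],(400,400))
im=np.zeros((400,800,3),np.uint8);im[:300,:400]=cv2.resize(a,(400,300));im[:,400:]=b
cv2.imwrite("pics/w5.png",im[:,:,::-1])
go([.47,-.06,.2],R18);print(r.get_state()["joints"].round())
E
```

```text
time_s: 16.72
tcp_pos: [0.4424, 0.08, 0.1818]
eef_rot: [179.3, 5.1, 165.6]
contact_force: [-0.3, -0.2, -0.9]
gripper_width: 0.0537
gripper_force: 25.0
time_s: 17.3
tcp_pos: [0.4664, -0.0627, 0.1962]
eef_rot: [-179.7, 17.8, 171.4]
contact_force: [-0.4, -1.1, -2.0]
gripper_width: 0.0539
gripper_force: 25.0
t 17.45 units [0.08 0.   0.13] F [ 0.5  0.3 -0.6] w 0.0534
rotvec [ 0.22 -0.29  0.31]
[  25.   -9.  -46.   16.  -40. -134.]
```

View pics/w5.png

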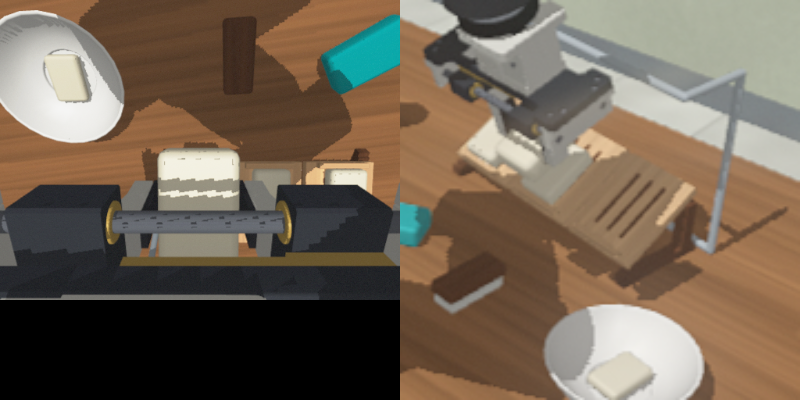

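The bar is held square, with its lower end sticking out evenly toward the camera. The bay is now empty and the sliver is in the bowl. Next is the pre-place move.

```bash
cat >> h.py <<'E'
OB=np.array([.572,-.0787,.034])+RK@[0,-.0025,0]
E
python3 - <<'E'
from ik import *
import h
for q in ([.036,0,.09],[.036,0,.04],[.036,0,.018],[.03,0,.011]):
    go(bay(q),R18); k=ik(bay(q),R18,[[13,15,-43,24,-16,-133],[25,-9,-46,16,-40,-134]]); print([x.round() for x in k])
    b=R18.T@(np.array([.6360,.017,0])+rot([0,0,YAW])@[-.02,-.105,.24]-bay(q));print("bar",b.round(3))
E
```

```text
t 17.45 units [ 3.6  -0.76 -2.67] F [ 0.5  0.3 -0.6] w 0.0534
rotvec [ 0.22 -0.29  0.31]
[array([  16.,    5.,  -43.,   17.,  -26., -129.])]
bar [-0.075  0.002 -0.091]
t 17.45 units [ 4.59 -0.91 -4.4 ] F [ 0.5  0.3 -0.6] w 0.0534
rotvec [ 0.22 -0.29  0.31]
[array([  14.,   11.,  -45.,   22.,  -19., -132.])]
bar [-0.065  0.002 -0.14 ]
t 17.45 units [ 5.03 -0.97 -5.17] F [ 0.5  0.3 -0.6] w 0.0534
rotvec [ 0.22 -0.29  0.31]
[array([  13.,   14.,  -46.,   25.,  -15., -135.])]
bar [-0.06   0.002 -0.162]
t 17.45 units [ 4.96 -0.96 -5.53] F [ 0.5  0.3 -0.6] w 0.0534
rotvec [ 0.22 -0.29  0.31]
[array([  12.,   14.,  -48.,   29.,  -13., -138.])]
bar [-0.064  0.002 -0.17 ]
```

```bash

python3 -m creep '[[48,0.72,-0.15,-0.53,0,-0.2,0.2],[48,0.72,-0.15,-0.53,0,0,0],[48,0.72,-0.15,-0.53,0,0,0],[48,0.72,-0.15,-0.53,0,0,0],[48,0.72,-0.15,-0.53,0,0,0],[48,0.5,-0.08,-0.86,0,0,0],[48,0.5,-0.08,-0.87,0,0,0],[48,0,0,0,0,0,0]]'
python3 -m creep '[[48,0,0,0,0,0,0]]'
python3 - <<'E'
from h import *
c=capture("wrist")
s=capture("side")
im=np.zeros((384,800,3),np.uint8);im[:,:400]=cv2.resize(c["frame"][100:260,170:337],(400,384));im[:,400:]=cv2.resize(s["frame"][130:240,260:375],(400,384))
cv2.imwrite("pics/w6.png",im[:,:,::-1])
import pickle;pickle.dump(c,open("c6.pkl","wb"))
go(bay([.036,0,.018]),R18);print(inbay())
print("lip inner top L,C,R",proj(c,[bay([0,y,.012]) for y in(.035,0,-.035)]).round(1).tolist(),"board edges at front",proj(c,[bay([-.008,y,0]) for y in(.0495,-.0495)]).round(1).tolist())
E
```

```text
time_s: 18.12
tcp_pos: [0.5832, -0.0822, 0.0825]
eef_rot: [-179.6, 17.6, 171.7]
contact_force: [-0.6, -0.4, -1.2]
gripper_width: 0.0536
gripper_force: 25.0
time_s: 18.2
tcp_pos: [0.5826, -0.0824, 0.0851]
eef_rot: [-179.6, 17.7, 171.7]
contact_force: [-0.9, 0.6, -1.0]
gripper_width: 0.0541
gripper_force: 25.0
t 18.3 units [ 0.41 -0.09 -0.8 ] F [ 0.2 -1.  -0.3] w 0.0535
rotvec [ 0.26 -0.1   0.01]
[0.03685508 0.00083596 0.04046937]
lip inner top L,C,R [[309.6, 181.0], [253.2, 180.9], [196.9, 180.7]] board edges at front [[328.8, 168.1], [178.1, 167.7]]
```

View pics/w6.png

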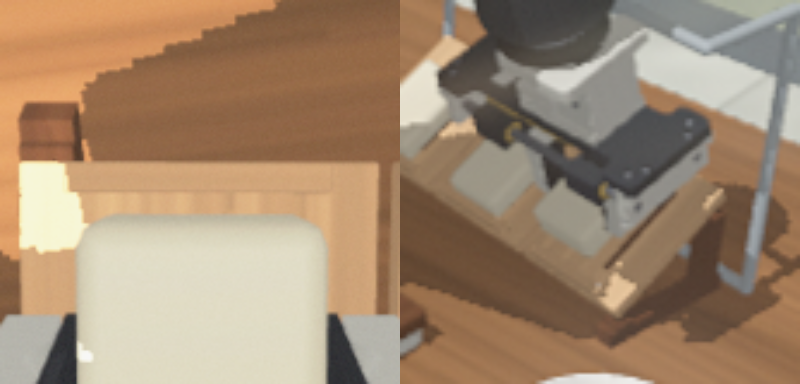

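The lip spans columns 199 to 308 with its inner edge at row 180, which matches the bay model (181). The bar is within about 1 mm of central. I'll check the bar's lower end against the model, then descend.

```bash
python3 - <<'E'
from h import *
import pickle
c=pickle.load(open("c6.pkl","rb"))
q=inbay()
for dx in (.026,.03,.034): print(dx,proj(c,[bay(q+[-dx,y,.017]) for y in(.027,-.027)]).round(1).tolist(), proj(c,[bay(q+[-dx,0,-.011])]).round(1).tolist())
E
python3 -m creep '[[48,0.13,-0.05,-0.24,0,0,0],[48,0.13,-0.05,-0.24,0,0,0],[48,0.13,-0.02,-0.24,0,0,0],[48,0,0,0,0,0,0],[48,0,0,0,0,0,0]]'
python3 - <<'E'
from h import *
q=inbay();print(q);go(bay([.036,0,.011]),R18)
E
```

```text
0.026 [[310.4, 207.6], [198.2, 207.3]] [[254.4, 201.3]]
0.03 [[310.5, 199.3], [198.1, 199.0]] [[254.4, 194.3]]
0.034 [[310.7, 191.0], [198.0, 190.7]] [[254.4, 187.2]]
time_s: 18.72
tcp_pos: [0.5925, -0.0859, 0.0686]
eef_rot: [-179.7, 17.9, 171.6]
contact_force: [-0.5, -0.5, -0.8]
gripper_width: 0.0541
gripper_force: 25.0
[ 0.0357752  -0.00165604  0.01925324]
t 18.7167 units [ 0.18  0.04 -0.28] F [-0.5 -0.5 -0.8] w 0.0541
rotvec [ 0.27 -0.16  0.06]
```

```bash

python3 -m creep '[[48,0.12,0.02,0.07,0,0,0],[48,0.08,-0.01,-0.14,0,0,0],[48,0,0,0,0,0,0]]'
python3 -m creep '[[48,0.04,0,-0.07,0,0,0],[48,0,0,0,0,0,0]]'
python3 -m creep '[[48,0.04,0,-0.07,0,0,0],[48,0,0,0,0,0,0]]'
python3 - <<'E'
from h import *
print(inbay())
E
```

```text
time_s: 18.97
tcp_pos: [0.5986, -0.0851, 0.0673]
eef_rot: [-179.7, 18.0, 171.6]
contact_force: [0.2, 0.7, -0.4]
gripper_width: 0.0537
gripper_force: 25.0
time_s: 19.13
tcp_pos: [0.599, -0.0854, 0.0657]
eef_rot: [-179.7, 18.0, 171.6]
contact_force: [0.6, 0.3, 1.3]
gripper_width: 0.0541
gripper_force: 25.0
time_s: 19.3
tcp_pos: [0.5998, -0.0855, 0.0649]
eef_rot: [-179.7, 18.0, 171.6]
contact_force: [-8.8, 1.8, 14.2]
gripper_width: 0.0537
gripper_force: 25.0
[ 0.04012549 -0.0001975   0.01254379]
```

```bash

cat > f.py <<'E'
from h import *
s=r.get_state();print("bay pos mm",(inbay()*1000).round(1),"F bay",(RK.T@s["contact_force"]).round(1))
E
python3 -m creep '[[48,-0.015,0,0.025,0,0,0],[48,-0.068,0.01,-0.04,0,0,0],[48,0,0,0,0,0,0]]' >/dev/null; python3 f.py
python3 -m creep '[[48,-0.034,0.005,-0.02,0,0,0],[48,0,0,0,0,0,0]]'>/dev/null; python3 f.py
python3 -m creep '[[48,-0.034,0.005,-0.02,0,0,0],[48,0,0,0,0,0,0]]'>/dev/null; python3 f.py
```

```text
bay pos mm [38.4  0.2 12.6] F bay [1.4 2.1 7.4]
bay pos mm [37.9  0.4 12.6] F bay [1.9 0.2 6.6]
bay pos mm [37.1  0.5 12.6] F bay [1.3 1.2 7.1]
```

```bash

python3 -m creep '[[48,-0.034,0.005,-0.02,0,0,0],[48,0,0,0,0,0,0]]'>/dev/null; python3 f.py
python3 -m creep '[[48,-0.034,0.005,-0.02,0,0,0],[48,0,0,0,0,0,0]]'>/dev/null; python3 f.py
python3 - <<'E'
from h import *
c=capture("wrist");import pickle;pickle.dump(c,open("c7.pkl","wb"))
cv2.imwrite("pics/w7.png",cv2.resize(c["frame"][140:240,180:330],(750,500))[:,:,::-1])
print(proj(c,[bay([0,y,.012]) for y in(.035,-.035)]))
E
```

```text
bay pos mm [36.3  0.6 12.6] F bay [2.5 1.1 6.8]
bay pos mm [35.3  0.6 12.6] F bay [2.6 0.7 7.2]
[[317.40496428 182.74757747]
 [187.36551636 182.54010412]]
```

View pics/w7.png

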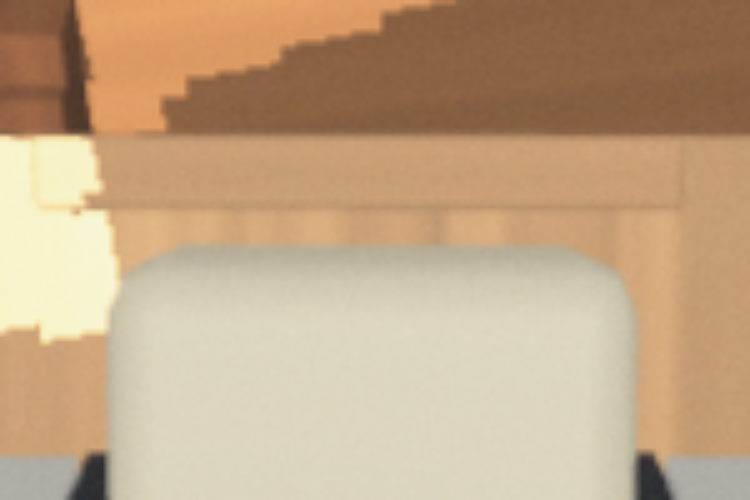

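The lip spans columns 33 to 682 (centre 357) in the crop, and the bar spans 108 to 635 (centre 371). The bar is about 1.5 mm too far left and about 4 mm short of the lip, so I'll shift it and keep sliding.

```bash

python3 -m creep '[[48,-0.076,-0.05,-0.04,0,0,0],[48,0,0,0,0,0,0]]'>/dev/null; python3 f.py
python3 -m creep '[[48,-0.034,0.005,-0.02,0,0,0],[48,0,0,0,0,0,0]]'>/dev/null; python3 f.py
python3 -m creep '[[48,-0.034,0.005,-0.02,0,0,0],[48,0,0,0,0,0,0]]'>/dev/null; python3 f.py
```

```text
bay pos mm [33.7 -0.5 12.6] F bay [3.4 2.1 7.2]
bay pos mm [32.7 -0.6 12.6] F bay [1.9 2.3 7.9]
bay pos mm [31.6 -0.7 12.6] F bay [2.7 0.3 8.2]
```

```bash

python3 -m creep '[[48,-0.02,0.003,-0.012,0,0,0],[48,0,0,0,0,0,0]]'>/dev/null; python3 f.py
python3 -m creep '[[48,-0.02,0.003,-0.012,0,0,0],[48,0,0,0,0,0,0]]'>/dev/null; python3 f.py
python3 - <<'E'
from h import *
c=capture("wrist")
g=cv2.cvtColor(c["frame"],cv2.COLOR_RGB2GRAY).astype(int)
print(g[160:205,245:265].mean(1).round().astype(int).tolist())
for y in (210,): print(c["frame"][y,190:325,2].tolist())
print(c["frame"][174,180:330].sum(1).tolist())
E
```

```text
bay pos mm [31.1 -0.7 12.6] F bay [3.  0.3 7.3]
bay pos mm [31.1 -0.6 12.6] F bay [ 5.2 -0.9  5.4]
[107, 107, 108, 108, 108, 108, 108, 109, 106, 104, 103, 103, 103, 119, 134, 157, 170, 171, 170, 169, 169, 168, 167, 167, 168, 167, 168, 168, 162, 158, 170, 179, 183, 189, 193, 198, 201, 203, 205, 207, 209, 210, 212, 214, 216]
[119, 120, 121, 120, 120, 119, 122, 120, 120, 125, 123, 150, 170, 173, 178, 176, 182, 186, 185, 189, 192, 192, 194, 193, 193, 194, 193, 197, 194, 194, 194, 190, 192, 193, 192, 195, 194, 194, 193, 193, 195, 193, 192, 193, 192, 191, 192, 192, 193, 194, 194, 193, 194, 192, 193, 193, 191, 192, 192, 193, 192, 192, 193, 192, 192, 191, 191, 192, 192, 192, 193, 194, 193, 192, 192, 193, 193, 196, 191, 193, 193, 195, 193, 191, 193, 194, 195, 193, 194, 190, 193, 192, 193, 193, 193, 194, 195, 193, 196, 193, 193, 192, 193, 196, 194, 194, 192, 190, 191, 187, 183, 184, 180, 176, 178, 172, 162, 138, 125, 122, 123, 124, 126, 126, 128, 128, 123, 123, 118, 118, 116, 115, 118, 115, 115]
[610, 606, 608, 609, 612, 612, 508, 440, 448, 438, 506, 525, 475, 411, 394, 385, 374, 375, 360, 365, 383, 405, 415, 395, 383, 386, 387, 387, 379, 389, 387, 387, 383, 384, 384, 386, 386, 393, 387, 391, 388, 383, 393, 386, 384, 389, 385, 390, 392, 379, 381, 384, 389, 387, 384, 390, 390, 384, 381, 389, 384, 382, 388, 391, 385, 390, 383, 384, 384, 378, 384, 392, 391, 388, 386, 383, 384, 385, 379, 382, 381, 388, 387, 379, 382, 389, 378, 384, 384, 382, 376, 381, 387, 385, 385, 384, 383, 387, 383, 385, 384, 381, 385, 382, 383, 383, 391, 387, 377, 382, 380, 376, 383, 384, 381, 389, 384, 381, 387, 390, 384, 380, 384, 383, 386, 386, 383, 386, 387, 387, 379, 384, 387, 385, 394, 405, 415, 416, 424, 427, 421, 425, 418, 421, 427, 416, 416, 410, 410, 415]
```

Contact with the lip is confirmed: motion stopped at 31.1 mm and the push rose to 5 N. I'll ease off, release and withdraw.

```bash

python3 -m creep '[[48,0,0,0.01,0,0,0],[58,0,0,0,0,0,0],[62,0,0,0,0,0,0],[66,0,0,0,0,0,0],[68,0,0,0,0,0,0],[68,0,0,0,0,0,0]]'
python3 f.py
python3 -m creep '[[68,-0.1,0.015,0.17,0,0,0],[68,-0.3,0.04,0.5,0,0,0],[68,-0.5,0.07,0.87,0,0,0],[68,-0.5,0.07,0.87,0,0,0],[68,-0.5,0.07,0.87,0,0,0],[68,-0.5,0.07,0.87,0,0,0],[68,0,0,0,0,0,0],[68,0,0,0,0,0,0]]'
python3 - <<'E'
from h import *
c=capture("wrist");t=capture("top")
im=np.zeros((400,800,3),np.uint8);im[:,:500]=cv2.resize(c["frame"][110:254,160:340],(500,400));im[:,500:]=cv2.resize(t["frame"][90:250,285:405],(300,400))
cv2.imwrite("pics/w8.png",im[:,:,::-1])
P=box(.086,.054,.028,0,0)[[1,3,5,7]]
print(((proj(c,[bay(q) for q in P])-[160,110])*2.777).round().tolist())
E
```

```text
time_s: 21.65
tcp_pos: [0.5894, -0.0855, 0.0587]
eef_rot: [-179.7, 17.9, 171.6]
contact_force: [-0.5, 0.1, -0.5]
gripper_width: 0.0676
gripper_force: 0.0
bay pos mm [28.1 -1.7 12.2] F bay [-0.6 -0.  -0.2]
time_s: 22.32
tcp_pos: [0.5302, -0.0766, 0.1645]
eef_rot: [-179.8, 18.1, 171.6]
contact_force: [-0.5, 0.3, -0.1]
gripper_width: 0.0682
gripper_force: 0.0
[[179.0, 203.0], [352.0, 203.0], [181.0, 470.0], [349.0, 470.0]]
```

View pics/w8.png

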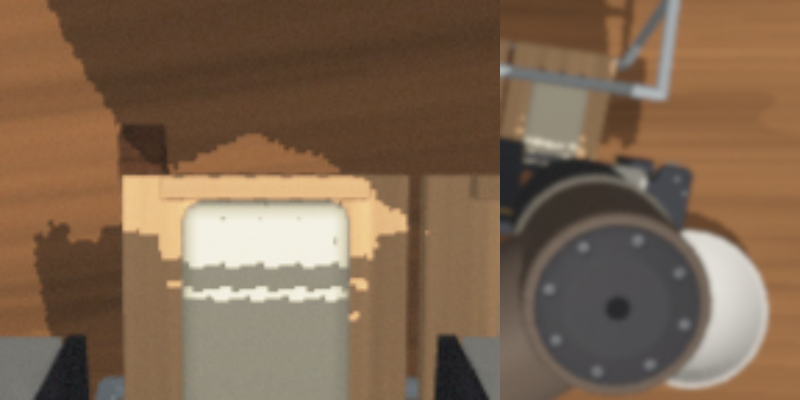

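The bar spans columns 183 to 349 and the lip 161 to 371, so both are centred on 266. It lies straight against the lip and the hand is clear of it.

```bash
python3 -m creep '[[68,-0.3,0,0.6,0,0,0],[68,0,0,0,0,0,0],[68,0,0,0,0,0,0]]' | tail -3; python3 -c "
from plant import close_job
print(close_job())"
```

```text
contact_force: [0.1, 0.2, 0.1]
gripper_width: 0.0682
gripper_force: 0.0
the job is handed in; nothing more can be done
None
```

The job is handed in: the worn sliver is in the soap-ends bowl, and the fresh bar lies in the right-hand bay, central and lengthwise with its lower end against the lip, though early on the hand brushed the towel bar at about 17 N.

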